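# Burnish the roof seam of an architectural model

### The job

First press the red plunger of the vacuum pump down to its stop with the gripper, so that the model's board is held fast. Then take the blue-handled burnisher from the rack, lower its spring nose straight into the copper seam groove of the roof at the red dot and run it round both corners to the blue dot before lifting it out there, at about 3 cm a second, with the nose roughly half pushed in and never fully in, and the gripper clear of the model. Hang the burnisher back upright in the free hole of the rack and let go; leave the other tools, the bottle and the cup where they are.

Things in the scene. Friction and masses are not known exactly. Their poses are not given: they have to be found in the camera images.
- model: Architectural model, fixed; origin on the table under the building's centre, z up. White board x -130..130, y -110..200 mm, 12 mm thick; building 200 (x) by 180 (y), flat roof 62 mm above the table, half black, half white. Two towers on the roof, tops 172 mm above the table: black x -66..-21, y -24..21; white x 31..71, y -21..19; faces 26 mm from the seam groove's centreline.
- pump: Hand pump of the board's vacuum hold-down, fixed on the baseboard on the model's +y side; grey, 64 mm dia at its foot, its axis vertical; origin at its underside centre, 12 mm above the table.
- plunger_top (a point): Centre of the top of the pump's round red plunger head (40 mm dia, 10 mm thick); 86 mm above the table when up.
- plunger (a joint): Plunger travel in m: 0 up, 0.015 down on its stop; the spring needs about 2 N to start and 7.5 N at the stop, and returns it.
- rack: Plywood tool rack, fixed in this run, 220 (x) by 70 (y) by 85 mm high, origin on the table under its centre. Its 8 mm top board has three 29 mm holes in a row along the rack's x; tools hang in them by their collars.
- stylus: Seam burnisher, about 130 g, upright in one of the rack's holes: blue round handle 18 mm dia with a white band near the top, 6 to 80 mm above the origin; black collar 34 mm dia, 6 mm thick, origin at its underside centre, resting on the rack top; steel shank 14 mm dia to 42 mm below, then a brass spring nose 7 mm dia with round end to 65 mm below. z up the handle.
- nose_tip (a point): Lowest point of the stylus's brass nose, 65 mm below the stylus origin when the nose is out.
- nose (a joint): How far the spring nose is pushed in, m: 0 out, 0.010 fully in; about 0.7 N to start, then 0.35 N per mm. Half in (about 5 mm) is the working pressure.
- scriber: Bystander: tool with a yellow handle 14 mm dia, top 56 mm above its 34 mm grey collar's underside (its origin), hanging in another hole of the rack.
- brush: Bystander: brush with a wooden handle 16 mm dia and red 34 mm collar (origin at the collar's underside, handle top 66 mm above it), hanging in another hole of the rack.
- bottle: Bystander: white glue bottle with a red cap, 60 mm dia, 150 mm high, standing loose on the table; origin at its underside centre.
- cup: Bystander: paper-coloured cup, 70 mm dia, 85 mm high, standing loose on the table; origin at its underside centre.
- hole0 (a point): Centre of rack hole 0 at the level of the rack's top face, 85 mm above the table (rack x -70 mm).
- hole1 (a point): Centre of rack hole 1 at the level of the rack's top face, 85 mm above the table (rack x 0 mm).
- hole2 (a point): Centre of rack hole 2 at the level of the rack's top face, 85 mm above the table (rack x 70 mm).
- seam0 (a point): Point on the centreline of the groove's floor, model x,y (-75,-50) mm, 57 mm above the table (start, by the red dot). The groove has a copper floor, is 12 mm wide and 5 mm deep, closed at both ends; it runs straight seam0 - seam3, turns square left, straight to seam6, turns square right, straight to seam8, between the black and the white roof.
- seam1 (a point): Point on the centreline of the groove's floor, model x,y (-48,-50) mm, 57 mm above the table.
- seam2 (a point): Point on the centreline of the groove's floor, model x,y (-22,-50) mm, 57 mm above the table.
- seam3 (a point): Point on the centreline of the groove's floor, model x,y (5,-50) mm, 57 mm above the table.
- seam4 (a point): Point on the centreline of the groove's floor, model x,y (5,-18) mm, 57 mm above the table.
- seam5 (a point): Point on the centreline of the groove's floor, model x,y (5,13) mm, 57 mm above the table.
- seam6 (a point): Point on the centreline of the groove's floor, model x,y (5,45) mm, 57 mm above the table.
- seam7 (a point): Point on the centreline of the groove's floor, model x,y (40,45) mm, 57 mm above the table.
- seam8 (a point): Point on the centreline of the groove's floor, model x,y (75,45) mm, 57 mm above the table (finish, by the blue dot).
There are look-alikes about, which are no part of the job. There is more than one size of the stylus; the one meant has the size given above.

How it is judged:
By the outcome, as a careful person would: the job done as asked, in the order asked, and still so for the second after the job is handed in, with the robot touching nothing.
It also fails if it takes over 72 s, if anything falls off the work surface, if the arm or the gripper's body presses on something with over 40 N, if the wrist force passes 120 N, or if a joint passes its speed limit or range.

### The arm

A 7-joint arm with a two-finger parallel gripper is mounted at the origin on the work surface. World frame = base frame: x ahead of the robot, y to its left, z up, the work surface at z = 0. Lengths are in m, angles in rad, forces in N, time in s.
With the tool pointing down it reaches from about 0.4 to 0.85 m from the base axis. Payload 10.4 kg.
Tool frame: the origin (TCP) lies midway between the tips of the shut fingers; the grasp point (between the pads) lies 19 mm behind it; z points along the fingers, y is the line along which they close (so a half turn about z gives the same grasp; the last joint's range is limited). The gripper opens to 85 mm and grips with 20 to 120 N. Pads are 22 mm wide; open, the fingers measure 114 mm over their backs; the gripper's body (76 mm by 85 mm) begins 54 mm behind the grasp point. The pads swing forward as they close: fully open they stand 13 mm farther back than shut.
Start: joints at [1.102, 0.332, -0.065, 1.46, 0.022, 1.35, -0.088], TCP at [0.27, -0.564, 0.2] pointing down, gripper open.
Joint ranges: [-2.6, 2.6], [-0.5, 2.12], [-1.47, 1.34], [0.16, 2.42], [-1.27, 4.41], [0.06, 2.06], [-2.6, 2.6]. Speed limits (rad/s): [2.22, 2.22, 2.79, 2.79, 3.14, 3.14, 3.14].

### API

Orientations are given as a rotation vector (axis times angle).
In Python, from workcell import env gives the robot as it stands.
- The arm moves only by the tool apply_moves, never from a script. Its arguments are lists of equal length, an entry for each row: "claw": the finger opening in m, from 0 to 0.0854; "translation": the shift along the tool's x, y, z in m, a list of three; "turn": the turn about the tool's z in rad. In form: {"claw": [claw, ...], "translation": [[tx, ty, tz], ...], "turn": [turn, ...]}. A call has 1 to 20 rows; each row shifts and turns the commanded pose from where the row before left it, along the tool's axes as they then stand; what a row does not reach is not made up. A row lasts 1/8 s, in which the tool goes at most 62.5 mm and 10.7 degrees, less where a joint would pass 70% of its speed; a pose out of reach is approached as far as the arm can. A call is refused whole if a number of a shift passes 0.0625 or a number of a turn 0.188, either way. A call with a gripper value outside its range is refused whole. The fingers move at their own pace and stop on an object; the grip force is fixed at half the most. Time passes only in rows, so rows that do not move let the fingers close. It gives the time, the measured TCP pose, the force, the opening and the grip force at its end, in the units of the state.
- env.state(): the state, without advancing time (a new reading comes with each control period).
- env.camera(name): name is "scene" or "top" or "wrist"; returns a dict with "img" (384x512x3 uint8, red, green, blue), "z_map" (384x512 float32, m along the optical axis (not along the pixel's ray), 0 where there is no reading), "camera_matrix" (3x3 intrinsics, pixels), "world_from_camera" (4x4, takes a point from camera to world coordinates); the wrist camera has in their place "hand_eye" (4x4, takes a point from camera to tool coordinates, whose origin is the TCP and whose axes are the flange's). Camera axes: x right, y up, looking along -z (the intrinsics and any distortion apply to the point x, -y, -z); pixel columns grow to the right and rows downward; lengths in m; the calibration is good to about 2 mm. A picture is of the moment at which its call begins: read the wrist's pose just before it.
- env.sign_off(): hands the job in; it is judged then, once.
Trained networks look in a picture, given as the dict that the camera call returned (one of the last four; its "shot" number tells which), for a name from the list of things; names that differ only in an ending like _2 or _b are one class to them, and where a whole thing is asked for, a point or a joint stands for the part that bears it (a point fixed in the world has none). Each returns a list of dicts, best first, with "conf" (0 to 1); they miss things now and then, are a little off and sometimes report something else, mostly with a low value. They report only what shows in the picture. A call takes as long as a camera call. They do not tell look-alikes from the thing itself.
- env.silhouettes(picture, query): "region" (384x512 bool, what is visible of it) and "centre" ([column, row] in pixels, amid what is visible of it).
The state is a dict: "clock": time; "qpos": joint angles; "dq": joint speeds; "tau": joint torques, N m; "tool_pos": TCP position; "ee_rot": TCP orientation; "contact_force": force on the tool from outside, world axes, zero at the start; "moment": the same for the moment, N m; "finger_gap": finger opening in m; "grasp_force": force on a finger pad.
Only numpy, scipy, OpenCV 4.12 (cv2) and the standard library are available. Lean on these libraries where they do the work, as an engineer would, in place of code of your own. Each camera call takes 0.05 s, during which the arm holds its last target. There are 200 camera calls.

## Working session

There is one attempt and no reset: what is moved stays moved. The work goes in short steps, Python scripts to look and compute and a tool call to move; the robot and the scene stay as the last step left them, time stands still between calls to the robot, and variables do not carry over. Pictures are saved under pics/ and viewed, at most 12 in all, crops included, and the job is handed in when it is done.

Besides the shell and the picture viewer there is one more tool, called after "Request:" in YAML: its name, and indented under it one key for each argument. apply_moves: Moves the arm, as the interface text tells. Its arguments: {"type":"object","properties":{"claw":{"type":"array"},"translation":{"type":"array"},"turn":{"type":"array"}},"required":["claw","translation","turn"]}

```bash
mkdir -p pics; ls; cat > h.py <<'E'
import numpy as np, cv2
from workcell import env
def save(c,n): cv2.imwrite('pics/'+n,cv2.cvtColor(c['img'],cv2.COLOR_RGB2BGR))
E
python3 - <<'E'
from h import *
s=env.state(); print({k:np.round(v,3) for k,v in s.items()})
a=env.camera("scene"); b=env.camera("top")
for c,n in((a,'scene'),(b,'top')):
    save(c,n+'0.png'); np.savez(n+'0.npz',**{k:v for k,v in c.items()})
    print(c['camera_matrix'],c['world_from_camera'],[k for k in c])
im=np.hstack([a['img'],b['img']])
E
```

```text
pics
{'clock': np.float64(0.0), 'qpos': array([ 1.102,  0.333, -0.065,  1.461,  0.022,  1.35 , -0.089]), 'dq': array([-0.   , -0.001,  0.001, -0.001,  0.   , -0.001, -0.   ]), 'tau': array([-0.0000e+00, -6.2544e+01,  4.9000e-02, -3.9160e+01,  1.6000e-02,
        1.0000e-02,  0.0000e+00]), 'tool_pos': array([ 0.269, -0.564,  0.199]), 'ee_rot': array([-3.062e+00, -6.940e-01,  1.000e-03]), 'contact_force': array([-0.651,  0.923,  0.016]), 'moment': array([ 0.007, -0.024,  0.021]), 'grasp_force': np.float64(0.0), 'finger_gap': np.float64(0.085)}
[[347.41689605   0.         255.136365  ]
 [  0.         347.41689605 186.44696061]
 [  0.           0.           1.        ]] [[ 0.86402347 -0.27231432  0.42344818  0.86087839]
 [ 0.50296883  0.50372033 -0.70234477 -0.59775461]
 [-0.02204092  0.8198236   0.5721918   0.56353497]
 [ 0.          0.          0.          1.        ]] ['img', 'z_map', 'camera_matrix', 'world_from_camera', 'shot']
[[411.04469102   0.         248.03808954]
 [  0.         411.04469102 189.68782903]
 [  0.           0.           1.        ]] [[-0.00152265  0.98392724 -0.17856335  0.33881068]
 [-0.99960672 -0.00649767 -0.02727987 -0.03306443]
 [-0.02800165  0.17845159  0.98355017  1.11877637]
 [ 0.          0.          0.          1.        ]] ['img', 'z_map', 'camera_matrix', 'world_from_camera', 'shot']
```

View pics/scene0.png

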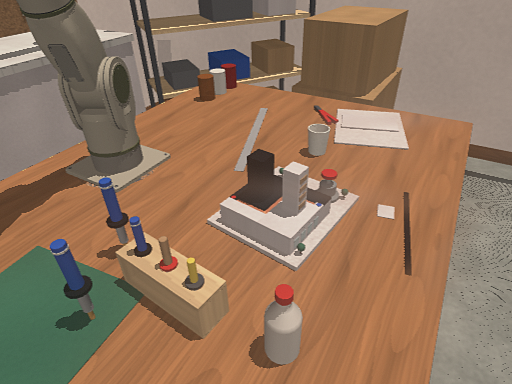

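View pics/top0.png

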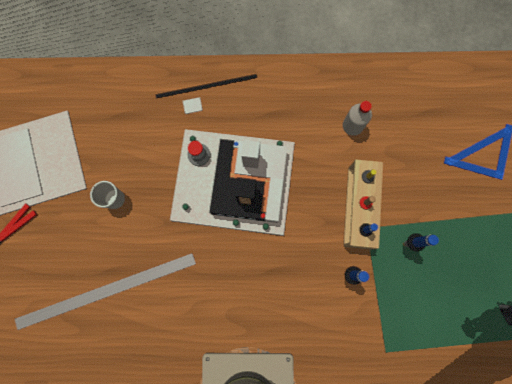

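The scene view shows blue handles in the rack (137,220) and two look-alikes outside it at (110,200) and (68,265). The brush and scriber are in the rack too. In the top view the model is at (235,185), the red plunger at (196,148) and the rack stylus at (368,229).

```bash
cat >> h.py <<'E'
def ray(c,uv,W=None):
    K=c['camera_matrix'];W=c['world_from_camera'] if W is None else W
    d=np.array([(uv[0]-K[0,2])/K[0,0],-(uv[1]-K[1,2])/K[1,1],-1.]); return W[:3,3],W[:3,:3]@d
def atz(c,uv,z,W=None):
    o,d=ray(c,uv,W); return o+d*(z-o[2])/d[2]
def cloud(c,W=None):
    K=c['camera_matrix'];W=c['world_from_camera'] if W is None else W;z=c['z_map']
    v,u=np.mgrid[:384,:512]
    P=np.stack([(u-K[0,2])/K[0,0]*z,-(v-K[1,2])/K[1,1]*z,-z],-1)
    return P@W[:3,:3].T+W[:3,3]
E
python3 - <<'E'
from h import *
for n in("scene","top"):
    c=env.camera(n);P=cloud(c)
    for q in ["model","pump","plunger","rack","stylus","scriber","brush","bottle","cup"]:
        for r in env.silhouettes(c,q)[:3]:
            m=r['region']&(c['z_map']>0); p=P[m]
            print(n,q,round(r['conf'],2),np.round(r['centre']),m.sum(),'med',np.round(np.median(p,0),3),'lo',np.round(np.percentile(p,2,axis=0),3),'hi',np.round(np.percentile(p,98,axis=0),3))
E
```

```text
scene model 0.61 [280. 212.] 9462 med [ 0.598 -0.033  0.059] lo [ 0.441 -0.12  -0.001] hi [0.699 0.173 0.17 ]
scene pump 0.8 [328. 188.] 481 med [0.646 0.125 0.051] lo [0.611 0.111 0.009] hi [0.671 0.175 0.085]
scene pump 0.22 [178. 284.] 5251 med [ 0.521 -0.321  0.078] lo [ 0.386 -0.349  0.002] hi [ 0.604 -0.272  0.085]
scene plunger 0.71 [331. 174.] 130 med [0.642 0.128 0.083] lo [0.626 0.114 0.059] hi [0.658 0.146 0.085]
scene plunger 0.38 [280. 211.] 9432 med [ 0.599 -0.033  0.059] lo [ 0.448 -0.12   0.   ] hi [0.698 0.17  0.17 ]
scene plunger 0.19 [319. 137.] 601 med [0.524 0.346 0.057] lo [0.49  0.335 0.   ] hi [0.552 0.4   0.083]
scene rack 0.56 [176. 286.] 5360 med [ 0.52  -0.32   0.078] lo [ 0.386 -0.349  0.001] hi [ 0.604 -0.271  0.085]
scene stylus 0.86 [112. 213.] 762 med [ 0.322 -0.268  0.114] lo [ 0.307 -0.281  0.035] hi [ 0.335 -0.25   0.191]
scene stylus 0.8 [139. 240.] 478 med [ 0.43  -0.302  0.116] lo [ 0.408 -0.313  0.084] hi [ 0.44  -0.285  0.164]
scene stylus 0.74 [ 74. 280.] 1382 med [ 0.402 -0.422  0.116] lo [ 0.383 -0.436  0.011] hi [ 0.414 -0.401  0.191]
scen
[... 2087 characters left out ...]
-0.306  0.093] lo [ 0.545 -0.324  0.088] hi [ 0.574 -0.294  0.144]
top brush 0.46 [365. 204.] 158 med [ 0.489 -0.296  0.094] lo [ 0.477 -0.312  0.087] hi [ 0.507 -0.286  0.153]
top brush 0.41 [369. 174.] 164 med [ 0.556 -0.306  0.093] lo [ 0.544 -0.327  0.086] hi [ 0.574 -0.294  0.144]
top brush 0.26 [195. 145.] 196 med [0.639 0.133 0.086] lo [0.621 0.116 0.02 ] hi [0.658 0.164 0.09 ]
top bottle 0.58 [361. 119.] 715 med [ 0.712 -0.288  0.098] lo [ 0.695 -0.323  0.001] hi [ 0.743 -0.268  0.152]
top cup 0.84 [107. 193.] 752 med [0.522 0.38  0.049] lo [0.487 0.336 0.   ] hi [0.551 0.4   0.087]
top cup 0.63 [238. 183.] 9778 med [0.548 0.028 0.058] lo [ 0.435 -0.11   0.009] hi [0.694 0.189 0.173]
```

```bash
cat >> h.py <<'E'
from scipy.spatial.transform import Rotation as Ro
def T():
    s=env.state();W=np.eye(4);W[:3,:3]=Ro.from_rotvec(s['ee_rot']).as_matrix();W[:3,3]=s['tool_pos'];return W,s
def yaw(R): return np.degrees(np.arctan2(R[1,1],R[0,1]))  # heading of closing axis y
def plan(way,mx=.05,tm=.17,start=None):
    """way: list of (x,y,z,yawdeg of tool y or None); prints rows"""
    if start is None: W,s=T();p=W[:3,3].copy();ps=yaw(W[:3,:3])
    else: p=np.array(start[:3]);ps=start[3]
    t=[];r=[]
    for x,y,z,a in way:
        a=ps if a is None else a; g=np.array([x,y,z]); da=np.radians(a-ps)
        n=int(max(np.ceil(np.linalg.norm(g-p)/mx),np.ceil(abs(da)/tm),1))
        for i in range(n):
            h=np.radians(ps); Y=np.array([np.cos(h),np.sin(h),0]);Z=np.array([0,0,-1.]);X=np.cross(Y,Z)
            k=n-i; d=(g-p)/k; tt=np.round([d@X,d@Y,d@Z],4); u=np.round(-np.radians(a-ps)/k,3)
            t.append(tt.tolist());r.append(float(u)); p=p+X*tt[0]+Y*tt[1]+Z*tt[2]; ps-=np.degrees(u)
    print(len(t),'end',np.round(p,4),round(ps,2));print(str(t).replace(' ',''));print(str(r).replace(' ',''))
E
python3 - <<'E'
from h import *
W,s=T();print(yaw(W[:3,:3]));c=env.camera('wrist');print(c['camera_matrix'],c['hand_eye'])
plan([(.36,-.45,.28,-30),(.43,-.36,.33,-5)])
E
```

```text
-64.45613542019728
[[334.90614671   0.         254.42550341]
 [  0.         334.90614671 194.64147941]
 [  0.           0.           1.        ]] [[-9.77598198e-04  9.52630053e-01  3.04129950e-01  7.82185468e-02]
 [ 9.99999429e-01  7.99844544e-04  7.09044569e-04 -3.42775081e-04]
 [ 4.32200485e-04  3.04130469e-01 -9.52630291e-01 -1.75110124e-01]
 [ 0.00000000e+00  0.00000000e+00  0.00000000e+00  1.00000000e+00]]
7 end [ 0.43 -0.36  0.33] -4.98
[[0.0327,-0.0159,-0.0201],[0.0347,-0.0109,-0.0201],[0.036,-0.0056,-0.0201],[0.0364,-0.0001,-0.0201],[0.0376,0.0052,-0.0167],[0.0365,0.0106,-0.0166],[0.0346,0.0158,-0.0167]]
[-0.15,-0.15,-0.151,-0.15,-0.146,-0.145,-0.146]
```

```bash
python3 - <<'E'
from h import *
plan([(.36,-.45,.28,-30),(.45,-.25,.30,-5)],mx=.055)
E
```

```text
9 end [ 0.45 -0.25  0.3 ] -4.98
[[0.0327,-0.0159,-0.0201],[0.0347,-0.0109,-0.0201],[0.036,-0.0056,-0.0201],[0.0364,-0.0001,-0.0201],[0.0436,-0.0044,-0.004],[0.0439,-0.0006,-0.004],[0.0437,0.0032,-0.004],[0.0433,0.007,-0.004],[0.0425,0.0107,-0.004]]
[-0.15,-0.15,-0.151,-0.15,-0.087,-0.087,-0.088,-0.087,-0.088]
```

Request:
apply_moves:
  claw: [0.04,0.04,0.04,0.04,0.04,0.04,0.04,0.04,0.04,0.04,0.04]
  translation:
    - [0.033,-0.016,-0.02]
    - [0.035,-0.011,-0.02]
    - [0.036,-0.006,-0.02]
    - [0.036,0,-0.02]
    - [0.044,-0.004,-0.004]
    - [0.044,-0.001,-0.004]
    - [0.044,0.003,-0.004]
    - [0.043,0.007,-0.004]
    - [0.042,0.011,-0.004]
    - [0,0,0]
    - [0,0,0]
  turn: [-0.15,-0.15,-0.15,-0.15,-0.087,-0.087,-0.088,-0.087,-0.088,0,0]

```text
clock: 2.52
tool_pos: [0.4501, -0.2505, 0.2996]
ee_rot: [2.318, 2.12, -0.001]
contact_force: [-0.5, -0.1, 0.3]
finger_gap: 0.0403
grasp_force: 0.0
```

```bash
cat >> h.py <<'E'
def wrist(n):
    W,s=T();c=env.camera('wrist');M=W@c['hand_eye'];save(c,n+'.png');np.savez(n+'.npz',M=M,**c);return c,M
E
python3 - <<'E'
from h import *
W,s=T();print(s['qpos'].round(2))
c,M=wrist('w1');P=cloud(c,M);ok=c['z_map']>0
im=c['img'].astype(int)
K=c['camera_matrix']
def fit(z0,z1,x0,x1):
    m=ok&(P[...,2]>z0)&(P[...,2]<z1)&(P[...,0]>x0)&(P[...,0]<x1)&(P[...,1]<-.25)&(P[...,1]>-.35)
    p=P[m]; (cx,cy),r=cv2.minEnclosingCircle(p[:,:2].astype(np.float32)*1000)
    print(z0,x0,len(p),'med',p.mean(0).round(4),'circ',round(cx,1),round(cy,1),round(r,1),'zmax',np.percentile(p[:,2],95).round(4))
for x0,zt in((.40,.165),(.46,.151),(.53,.141)):
    fit(zt-.006,zt+.006,x0,x0+.06)
    fit(.088,.096,x0,x0+.06)
m=ok&(abs(P[...,2]-.085)<.0025)&(P[...,1]<-.2)
p=P[m][:,:2]; print(cv2.minAreaRect((p*1000).astype(np.float32)))
E
```

```text
[ 0.81  0.08 -0.41  1.56  0.03  1.51  0.31]
0.159 0.4 262 med [ 0.4248 -0.2946  0.165 ] circ 424.6 -295.4 9.1 zmax 0.1667
0.088 0.4 341 med [ 0.4256 -0.291   0.0916] circ 422.7 -292.7 20.2 zmax 0.093
0.145 0.46 186 med [ 0.4919 -0.2979  0.1507] circ 492.1 -298.6 7.8 zmax 0.1525
0.088 0.46 373 med [ 0.491  -0.295   0.0915] circ 487.9 -293.3 23.8 zmax 0.093
0.13499999999999998 0.53 149 med [ 0.559  -0.3072  0.1408] circ 559.2 -307.7 6.9 zmax 0.1427
0.088 0.53 426 med [ 0.5575 -0.3052  0.0915] circ 562.6 -303.1 27.9 zmax 0.093
((524.5899047851562, -333.57421875), (157.1339111328125, 402.6353759765625), 86.62042999267578)
```

View pics/w1.png

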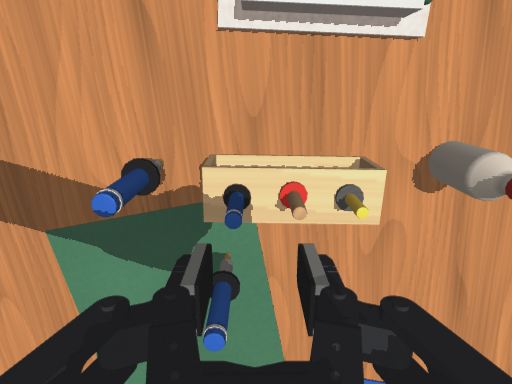

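The picture shows the right stylus in the rack: 18 mm top circle at z=0.165, around pixel (236,205). The look-alikes are at (125,180) and (225,300). Next are the model and the pump.

```bash
python3 - <<'E'
from h import *
plan([(.57,.06,.29,-5)],mx=.056)
E
```

```text
6 end [0.57 0.06 0.29] -4.99
[[0.0534,0.0153,0.0016],[0.0534,0.0153,0.0016],[0.0534,0.0153,0.0016],[0.0534,0.0153,0.0016],[0.0534,0.0154,0.0015],[0.0534,0.0154,0.0016]]
[-0.0,-0.001,-0.0,-0.001,-0.0,-0.001]
```

Request:
apply_moves:
  claw: [0,0,0,0,0,0,0,0]
  translation:
    - [0.053,0.015,0.002]
    - [0.053,0.015,0.002]
    - [0.053,0.015,0.002]
    - [0.054,0.016,0.001]
    - [0.054,0.016,0.001]
    - [0.054,0.016,0.002]
    - [0,0,0]
    - [0,0,0]
  turn: [0,0,0,0,0,0,0,0]

```text
clock: 3.58
tool_pos: [0.5715, 0.0602, 0.2891]
ee_rot: [-2.319, -2.119, 0.001]
contact_force: [-0.3, 0.1, -0.3]
finger_gap: -0.0001
grasp_force: 0.0
```

```bash
python3 - <<'E'
from h import *
W,s=T();print(s['qpos'].round(2),W[:3,3].round(4),yaw(W[:3,:3]))
c,M=wrist('w2');P=cloud(c,M);ok=c['z_map']>0
im=c['img'].astype(int);R,G,B=im[...,0],im[...,1],im[...,2]
cop=(R>120)&(R-G>35)&(R-B>60)&ok&(abs(P[...,2]-.057)<.006)
n,l,st,ce=cv2.connectedComponentsWithStats(cop.astype(np.uint8))
for i in np.argsort(-st[1:,4])[:5]+1: print('copper',st[i],P[l==i].mean(0).round(4))
red=(R>120)&(G<60)&(B<60)&ok
n,l,st,ce=cv2.connectedComponentsWithStats(red.astype(np.uint8))
for i in np.argsort(-st[1:,4])[:4]+1: print('red',st[i],P[l==i].mean(0).round(4),P[l==i].min(0).round(4),P[l==i].max(0).round(4))
blu=(B>110)&(R<80)&(G<110)&ok
n,l,st,ce=cv2.connectedComponentsWithStats(blu.astype(np.uint8))
for i in np.argsort(-st[1:,4])[:4]+1: print('blue',st[i],P[l==i].mean(0).round(4))
E
```

```text
[ 0.37  0.25 -0.68  1.42  0.16  1.52 -0.39] [0.5715 0.0602 0.2891] -5.157044683214796
copper [ 231  167   86   77 1241] [0.5809 0.0072 0.0582]
copper [177 237   4   7  10] [ 0.4614 -0.0424  0.0626]
copper [308 103   1   1   1] [0.64   0.1153 0.0525]
copper [322 270   1   1   1] [ 0.6483 -0.1051  0.0613]
red [295  87  18  17  30] [0.6288 0.1234 0.0848] [0.6215 0.1153 0.0525] [0.64   0.1351 0.0877]
red [176 236   5   7  28] [ 0.4618 -0.0409  0.0635] [ 0.4587 -0.0456  0.0623] [ 0.465  -0.0361  0.0651]
red [296  70   6   8   8] [0.626  0.1484 0.0859] [0.6234 0.1451 0.0851] [0.6291 0.1516 0.0869]
red [295  79   1   4   4] [0.6222 0.1417 0.0862] [0.622  0.1402 0.0852] [0.6223 0.1432 0.087 ]
blue [322 170   8   9  52] [0.6565 0.029  0.0632]
```

View pics/w2.png

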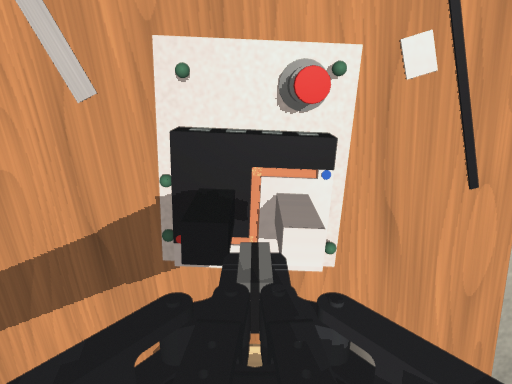

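The picture shows the red plunger at (312,85), the blue dot at (326,174), the groove's last two legs, and the red dot at (178,239). The start leg is partly hidden by the gripper.

```bash
python3 - <<'E'
from h import *
f=dict(np.load('w2.npz'));P=cloud(f,f['M'])
m=(f['z_map']>0)&(abs(P[...,2]-.086)<.005)&(abs(P[...,0]-.64)<.04)&(abs(P[...,1]-.13)<.04)
p=P[m];print(len(p),p.mean(0),cv2.minEnclosingCircle((p[:,:2]*1000).astype(np.float32)))
x,y=.6405,.134
plan([(p[:,0].mean(),p[:,1].mean(),.2,None),(p[:,0].mean(),p[:,1].mean(),.095,None)],mx=.055)
E
```

```text
1124 [0.64001585 0.13630451 0.08654584] ((640.2708740234375, 136.2061767578125), 19.95606231689453)
5 end [0.64   0.1363 0.095 ] -5.22
[[0.0275,0.0204,0.0298],[0.0276,0.0204,0.0298],[0.0275,0.0205,0.0297],[0.0,-0.0,0.0525],[0.0,-0.0,0.0525]]
[-0.0,-0.0,-0.0,-0.0,-0.0]
```

Request:
apply_moves:
  claw: [0,0,0,0,0,0,0,0,0,0]
  translation:
    - [0.027,0.02,0.03]
    - [0.028,0.02,0.03]
    - [0.028,0.021,0.03]
    - [0,0,0.05]
    - [0,0,0.04]
    - [0,0,0.012]
    - [0,0,0.008]
    - [0,0,0.008]
    - [0,0,0.008]
    - [0,0,0]
  turn: [0,0,0,0,0,0,0,0,0,0]

```text
clock: 4.88
tool_pos: [0.6393, 0.139, 0.0734]
ee_rot: [-2.317, -2.122, 0.001]
contact_force: [-0.6, -0.1, 0.2]
finger_gap: -0.0004
grasp_force: 0.0
```

Request:
apply_moves:
  claw: [0,0]
  translation:
    - [0,0,0.002]
    - [0,0,0]
  turn: [0,0]

```text
clock: 5.12
tool_pos: [0.6394, 0.1391, 0.0718]
ee_rot: [2.317, 2.121, 0.0]
contact_force: [-0.1, 0.3, 0.3]
finger_gap: -0.0006
grasp_force: 0.0
```

```bash
python3 - <<'E'
from h import *
W,s=T();print(W.round(4),s['contact_force'],s['tau'].round(2))
a=env.camera('scene')
cv2.imwrite('pics/s2.png',cv2.resize(cv2.cvtColor(a['img'],cv2.COLOR_RGB2BGR)[110:250,240:420],None,fx=4,fy=4,interpolation=cv2.INTER_CUBIC))
E
```

```text
[[ 8.790e-02  9.961e-01  3.000e-04  6.394e-01]
 [ 9.961e-01 -8.790e-02 -1.000e-04  1.391e-01]
 [-0.000e+00  3.000e-04 -1.000e+00  7.180e-02]
 [ 0.000e+00  0.000e+00  0.000e+00  1.000e+00]] [-0.1076492   0.26401438  0.29862142] [-2.000e-02 -6.853e+01 -1.182e+01 -3.494e+01  3.000e-02 -3.000e-02
 -1.000e-02]
```

View pics/s2.png

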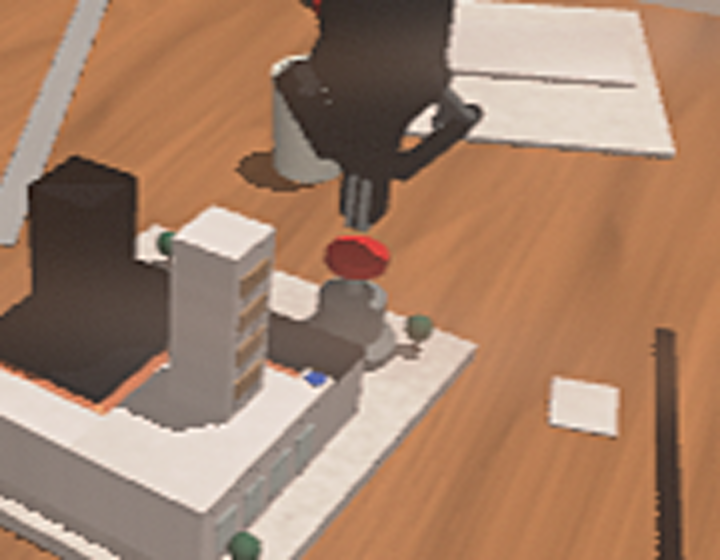

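The picture shows the closed fingers just above the red head at crop (357,225), apparently not yet touching. I'll check with depth.

```bash
python3 - <<'E'
from h import *
for n in('scene','top'):
    c=env.camera(n);P=cloud(c);im=c['img'].astype(int)
    near=(c['z_map']>0)&(abs(P[...,0]-.64)<.05)&(abs(P[...,1]-.137)<.05)&(P[...,2]>.06)
    red=near&(im[...,0]-im[...,1]>60)
    dark=near&~red&(im.max(-1)<130)&(P[...,2]>.075)
    for m,k in((red,'red'),(dark,'dark')):
        p=P[m]
        if len(p): print(n,k,len(p),p.mean(0).round(4),p.min(0).round(4),p.max(0).round(4))
    if n=='scene':
        i=np.where(dark); j=np.argsort(-i[0])[:25]
        print(np.c_[i[1][j],i[0][j],P[i[0][j],i[1][j]].round(3)])
E
```

```text
scene red 125 [0.6423 0.1293 0.0827] [0.6217 0.1131 0.0749] [0.66   0.152  0.0862]
scene dark 5320 [0.6509 0.1104 0.3175] [0.5902 0.087  0.0764] [0.69   0.157  0.4779]
[[3.27e+02 1.79e+02 6.43e-01 1.14e-01 7.60e-02]
 [3.23e+02 1.77e+02 6.31e-01 1.17e-01 7.70e-02]
 [3.22e+02 1.76e+02 6.27e-01 1.20e-01 7.70e-02]
 [3.23e+02 1.76e+02 6.30e-01 1.17e-01 8.00e-02]
 [3.22e+02 1.75e+02 6.26e-01 1.21e-01 8.00e-02]
 [3.34e+02 1.75e+02 6.55e-01 1.27e-01 8.50e-02]
 [3.22e+02 1.74e+02 6.26e-01 1.21e-01 8.20e-02]
 [3.34e+02 1.74e+02 6.54e-01 1.31e-01 8.50e-02]
 [3.33e+02 1.74e+02 6.51e-01 1.32e-01 8.40e-02]
 [3.32e+02 1.73e+02 6.47e-01 1.35e-01 8.40e-02]
 [3.31e+02 1.72e+02 6.44e-01 1.37e-01 8.50e-02]
 [3.29e+02 1.71e+02 6.37e-01 1.41e-01 8.40e-02]
 [3.30e+02 1.71e+02 6.39e-01 1.42e-01 8.30e-02]
 [3.25e+02 1.70e+02 6.26e-01 1.41e-01 8.30e-02]
 [3.27e+02 1.70e+02 6.31e-01 1.42e-01 8.40e-02]
 [3.26e+02 1.70e+02 6.29e-01 1.42e-01 8.40e-02]
 [3.28e+02 1.70e+02 6.33e-01 1.44e-01 8.40e-02]
 [3.31e+02 1.67e+02 6.45e-01 1.29e-01 1.04e-01]
 [3.30e+02 1.67e+02 6.42e-01 1.29e-01 1.04e-01]
 [3.28e+02 1.66e+02 6.38e-01 1.26e-01 1.07e-01]
 [3.27e+02 1.66e+02 6.34e-01 1.29e-01 1.04e-01]
 [3.30e+02 1.66e+02 6.42e-01 1.27e-01 1.07e-01]
 [3.29e+02 1.66e+02 6.40e-01 1.27e-01 1.07e-01]
 [3.31e+02 1.66e+02 6.44e-01 1.29e-01 1.07e-01]
 [3.32e+02 1.66e+02 6.46e-01 1.33e-01 1.05e-01]]
top dark 421 [0.6394 0.1314 0.4956] [0.5903 0.087  0.4629] [0.6895 0.1865 0.5163]
```

```bash
python3 - <<'E'
from h import *
W,s=T();print(W[:3,3])
for n in('w2','w1'):
    f=dict(np.load(n+'.npz'));P=cloud(f,f['hand_eye']);m=(f['z_map']>0)&(f['z_map']<.26)&(abs(P[...,1])<.05)
    i=np.where(m);j=np.argsort(i[0])[:8];print(np.c_[i[1][j],i[0][j],P[i[0][j],i[1][j]].round(3)]); print(P[m][:,2].max(), np.percentile(P[m][:,2],[90,99]))
    H=np.linalg.inv(f['hand_eye']);K=f['camera_matrix']
    for z in(0,-.019,-.03):
        q=(H@[0,0,z,1])[:3];print(z,K[0,0]*q[0]/-q[2]+K[0,2],-K[1,1]*q[1]/-q[2]+K[1,2])
c,M=wrist('w3')
E
```

```text
[0.63948162 0.13909449 0.07179765]
[[ 2.40e+02  2.42e+02  1.10e-02 -6.00e-03 -3.60e-02]
 [ 2.41e+02  2.42e+02  1.20e-02 -6.00e-03 -3.70e-02]
 [ 2.42e+02  2.42e+02  1.20e-02 -5.00e-03 -3.70e-02]
 [ 2.43e+02  2.42e+02  1.20e-02 -5.00e-03 -3.70e-02]
 [ 2.44e+02  2.42e+02  1.10e-02 -5.00e-03 -3.60e-02]
 [ 2.45e+02  2.42e+02  1.20e-02 -4.00e-03 -3.80e-02]
 [ 2.46e+02  2.42e+02  1.20e-02 -4.00e-03 -3.70e-02]
 [ 2.47e+02  2.42e+02  1.10e-02 -3.00e-03 -3.60e-02]]
-0.035357810690836905 [-0.07527898 -0.04334861]
0 254.23916288237893 232.26229943348736
-0.019 254.17467037606983 247.3993141089676
-0.03 254.13074330384055 257.70942260123934
[[ 1.96e+02  2.43e+02  1.10e-02 -2.60e-02 -3.70e-02]
 [ 1.97e+02  2.43e+02  1.20e-02 -2.60e-02 -3.80e-02]
 [ 1.98e+02  2.43e+02  1.10e-02 -2.50e-02 -3.70e-02]
 [ 1.99e+02  2.43e+02  1.10e-02 -2.50e-02 -3.60e-02]
 [ 2.00e+02  2.43e+02  1.10e-02 -2.40e-02 -3.70e-02]
 [ 2.01e+02  2.43e+02  1.20e-02 -2.40e-02 -3.80e-02]
 [ 2.02e+02  2.43e+02  1.10e-02 -2.40e-02 -3.70e-02]
 [ 2.03e+02  2.43e+02  1.10e-02 -2.30e-02 -3.70e-02]]
-0.03389110981982982 [-0.06399563 -0.04075524]
0 254.237569714646 232.26142434467204
-0.019 254.17290634370985 247.39837794311592
-0.03 254.1288628700851 257.70845004298036
```

View pics/w3.png

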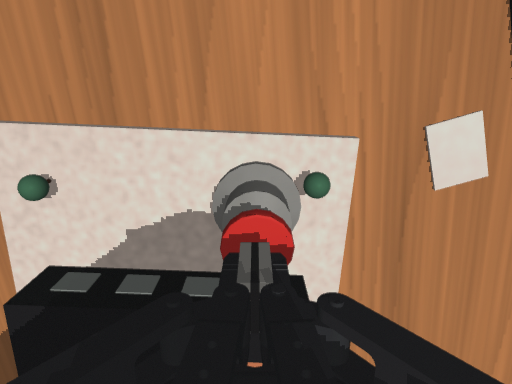

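The pads' visible tips sit about 35 mm behind the reported TCP in both the wrist and scene views, and there is no contact force. I'll lower until force shows.

Request:
apply_moves:
  claw: [0,0,0,0,0]
  translation:
    - [0,0,0.012]
    - [0,0,0.006]
    - [0,0,0.004]
    - [0,0,0.003]
    - [0,0,0]
  turn: [0,0,0,0,0]

```text
clock: 5.95
tool_pos: [0.6392, 0.139, 0.0466]
ee_rot: [-2.317, -2.122, 0.001]
contact_force: [-3.4, -2.3, 4.8]
finger_gap: 0.0
grasp_force: 2.2
```

Request:
apply_moves:
  claw: [0,0,0,0]
  translation:
    - [0,0,0.004]
    - [0,0,0.003]
    - [0,0,0.001]
    - [0,0,0]
  turn: [0,0,0,0]

```text
clock: 6.45
tool_pos: [0.6397, 0.1391, 0.0395]
ee_rot: [2.317, 2.121, 0.001]
contact_force: [-4.9, -1.7, 7.9]
finger_gap: -0.0003
grasp_force: 4.1
```

Request:
apply_moves:
  claw: [0,0,0]
  translation:
    - [0,0,0.0015]
    - [0,0,0.001]
    - [0,0,0]
  turn: [0,0,0]

```text
clock: 6.82
tool_pos: [0.6399, 0.1393, 0.0392]
ee_rot: [2.316, 2.12, 0.002]
contact_force: [-12.2, -4.7, 26.1]
finger_gap: -0.0001
grasp_force: 12.9
```

```bash
python3 - <<'E'
from h import *
plan([(.639,.139,.19,None),(.57,-.02,.27,None)],mx=.055)
E
```

```text
7 end [ 0.57 -0.02  0.27] -5.05
[[-0.0001,-0.0003,-0.0503],[-0.0001,-0.0003,-0.0502],[-0.0002,-0.0003,-0.0503],[-0.0411,-0.0137,-0.02],[-0.0411,-0.0137,-0.02],[-0.0411,-0.0137,-0.02],[-0.0411,-0.0137,-0.02]]
[-0.0,-0.0,-0.0,-0.0,-0.0,-0.0,-0.0]
```

Request:
apply_moves:
  claw: [0,0,0,0,0.04,0.04,0.04,0.04,0.04]
  translation:
    - [0,0,-0.02]
    - [0,0,-0.055]
    - [0,0,-0.055]
    - [0,0,-0.022]
    - [-0.041,-0.014,-0.02]
    - [-0.041,-0.014,-0.02]
    - [-0.041,-0.014,-0.02]
    - [-0.041,-0.014,-0.02]
    - [0,0,0]
  turn: [0,0,0,0,0,0,0,0,0]

```text
clock: 7.95
tool_pos: [0.5695, -0.0233, 0.2701]
ee_rot: [2.32, 2.112, 0.002]
contact_force: [-1.2, 0.2, 0.0]
finger_gap: 0.0399
grasp_force: 0.0
```

```bash
python3 - <<'E'
from h import *
W,s=T();print(W[:3,3].round(4),yaw(W[:3,:3]),s['dq'].round(3))
c,M=wrist('w4');P=cloud(c,M);ok=c['z_map']>0
m=ok&(abs(P[...,0]-.64)<.015)&(abs(P[...,1]-.135)<.015)&(P[...,2]>.05);print(np.median(P[m],0))
t=env.camera('top');save(t,'top1.png');np.savez('top1.npz',**t);P=cloud(t)
m=(t['z_map']>0)&(abs(P[...,0]-.64)<.012)&(abs(P[...,1]-.135)<.012);print(np.median(P[m],0))
E
```

```text
[ 0.5695 -0.0233  0.2701] -5.368394707805482 [-0.049  0.037 -0.045  0.017 -0.004 -0.02  -0.042]
[0.63595112 0.12387587 0.08625902]
[0.64005928 0.13413252 0.08644205]
```

View pics/w4.png

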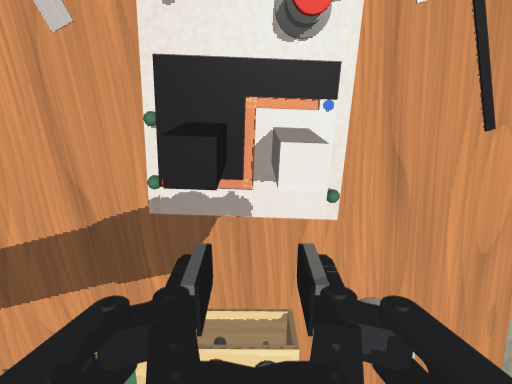

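The picture shows the whole groove, from about (165,182) behind the black tower up to (322,104), with the blue dot at (328,105). The plunger has sprung back up. Next I'll fit the model pose to the copper mask.

```bash
cat > fit.py <<'E'
from h import *
from scipy.optimize import minimize
S=4
ctr=np.array([[-75,-50],[5,-50],[5,45],[75,45]])
def ring():
    h=6; return np.array([[-75-h,-50-h],[5+h,-50-h],[5+h,45-h],[75+h,45-h],[75+h,45+h],[5-h,45+h],[5-h,-50+h],[-75-h,-50+h]])/1000
def boxpts(x0,x1,y0,y1,z0,z1): return np.array([[x,y,z] for x in(x0,x1) for y in(y0,y1) for z in(z0,z1)])/1000
tow=[boxpts(-66,-21,-24,21,62,172),boxpts(31,71,-21,19,62,172)]
def proj(f,M,P):
    Q=(P-M[:3,3])@M[:3,:3];K=f['camera_matrix']
    return np.c_[K[0,0]*Q[:,0]/-Q[:,2]+K[0,2],-K[1,1]*Q[:,1]/-Q[:,2]+K[1,2]]
def world(p,P): c,s=np.cos(p[2]),np.sin(p[2]); return P@np.array([[c,s,0],[-s,c,0],[0,0,1]])+[p[0],p[1],0]
def render(f,M,p,rg=ring()):
    def poly(P,hull=False):
        q=proj(f,M,world(p,P)); q=cv2.convexHull(q.astype(np.float32))[:,0] if hull else q
        im=np.zeros((384*S,512*S),np.uint8); cv2.fillPoly(im,[np.round((q+.5)*S*16).astype(np.int32)],1,shift=4); return im
    a=poly(np.c_[rg,np.full(8,.057)])&poly(np.c_[rg,np.full(8,.062)])
    for t in tow: a&=1-poly(t,True)
    return cv2.resize(a.astype(np.float32),(512,384),interpolation=cv2.INTER_AREA)
def mask(f):
    im=f['img'].astype(int);R,G,B=im[...,0],im[...,1],im[...,2]
    return ((R-B>45)&(R-G>20)&(R>70)).astype(np.float32)
def cost(p,views):
    e=0
    for f,M,v in views:
        r=render(f,M,p); near=cv2.dilate((r>0).astype(np.uint8),np.ones((9,9)))
        d=(cv2.GaussianBlur(r,(0,0),1)-cv2.GaussianBlur(v[0],(0,0),1))**2*v[1]
        e+=(d*v[2]).sum()
    return e
def load(n,p0):
    f=dict(np.load(n+'.npz'));M=f.get('M',f.get('world_from_camera'))
    r=render(f,M,p0); near=cv2.dilate((r>0).astype(np.uint8),np.ones((15,15)))
    vis=(f['z_map']>.28).astype(np.float32); P=cloud(f,M)
    return f,M,(mask(f)*(abs(P[...,2]-.059)<.008),vis,near)
def fit(names,p0):
    views=[load(n,p0) for n in names]
    r=minimize(lambda q:cost([q[0]/1000,q[1]/1000,q[2]/57.3],views),[p0[0]*1000,p0[1]*1000,p0[2]*57.3],method='Nelder-Mead',options=dict(initial_simplex=np.array([p0[0]*1000,p0[1]*1000,p0[2]*57.3])+np.array([[0,0,0],[4,0,0],[0,4,0],[0,0,3.]]),xatol=.02,fatol=.05))
    return r.x,r.fun
E
python3 - <<'E'
from fit import *
# initial from dots: red ~(-85?,-50), blue
p0=[.567,-.008,np.radians(-5)]
for ns in(['w4'],['w2'],['top0'],['w2','w4']):
    x,e=fit(ns,p0);x,e=fit(ns,[x[0]/1000,x[1]/1000,x[2]/57.3]);print(ns,x.round(2),round(e,1))
f,M,v=load('w4',[x[0]/1000,x[1]/1000,x[2]/57.3]);r=render(f,M,[x[0]/1000,x[1]/1000,x[2]/57.3])
o=f['img'][...,::-1].copy();cn,_=cv2.findContours((r>.5).astype(np.uint8),0,2)
o=cv2.resize(o[60:240,120:360],None,fx=3,fy=3);cv2.drawContours(o,[np.round((c-[120,60]+.5)*3).astype(int) for c in cn],-1,(0,255,0),1);cv2.imwrite('pics/ov.png',o)
E
```

```text
['w4'] [560.4   -3.59  -7.67] 8.2
['w2'] [560.23  -3.66  -7.65] 7.3
['top0'] [559.99  -3.93  -7.56] 17.5
['w2', 'w4'] [560.35  -3.63  -7.6 ] 16.2
```

View pics/ov.png

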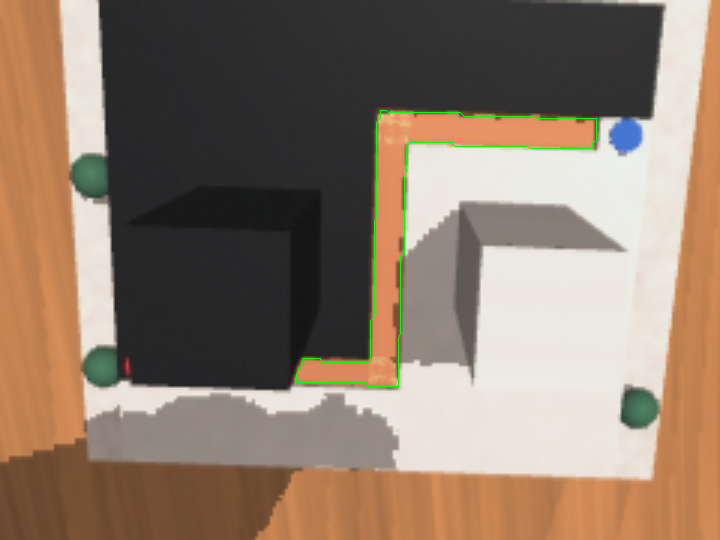

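The overlay matches the groove closely, and three views agree to under 0.5 mm. The black tower hides the start leg. Next I'll refine the rack and stylus positions.

```bash
python3 - <<'E'
from h import *
for n in('w1','top0','scene0'):
    f=dict(np.load(n+'.npz'));M=f.get('M',f.get('world_from_camera'));P=cloud(f,M);ok=f['z_map']>0
    reg=ok&(abs(P[...,0]-.49)<.13)&(abs(P[...,1]+.303)<.06)
    m=reg&(abs(P[...,2]-.085)<.004); m=cv2.morphologyEx(m.astype(np.uint8),cv2.MORPH_OPEN,np.ones((3,3)))>0
    print(n,cv2.minAreaRect((P[m][:,:2]*1000).astype(np.float32)))
    for x,y,zt in((.425,-.296,.165),(.492,-.299,.151),(.559,-.308,.141)):
        q=reg&(abs(P[...,2]-zt)<.004)&(np.hypot(P[...,0]-x,P[...,1]-y)<.02)
        if q.sum()>5:
            print('  top',np.array(cv2.minEnclosingCircle((P[q][:,:2]*1000).astype(np.float32))[0]).round(1),q.sum(),P[q].mean(0).round(4))
f=dict(np.load('w1.npz'));cv2.imwrite('pics/rk.png',cv2.resize(f['img'][140:240,190:400,::-1],None,fx=3.5,fy=3.5,interpolation=cv2.INTER_CUBIC))
E
```

```text
w1 ((492.2023010253906, -302.111572265625), (70.81695556640625, 220.5356903076172), 83.86370086669922)
  top [ 424.5 -295.7] 244 [ 0.4247 -0.295   0.1654]
  top [ 492.2 -298.7] 173 [ 0.4919 -0.2983  0.151 ]
  top [ 559.2 -307.7] 139 [ 0.559  -0.3075  0.1412]
top0 ((491.9923095703125, -303.9414978027344), (71.07636260986328, 220.61959838867188), 83.77778625488281)
  top [ 423.7 -297.3] 51 [ 0.4234 -0.2969  0.1654]
  top [ 490.6 -300.4] 32 [ 0.4912 -0.3004  0.1511]
  top [ 559.  -309.5] 28 [ 0.5589 -0.3094  0.1411]
scene0 ((492.2245178222656, -303.8763427734375), (71.69281768798828, 221.55992126464844), 84.29866027832031)
  top [ 425.3 -297.9] 53 [ 0.4256 -0.2987  0.1631]
  top [ 491.9 -301.4] 43 [ 0.4925 -0.3014  0.1487]
  top [ 560.5 -310.4] 43 [ 0.5606 -0.3114  0.139 ]
```

View pics/rk.png

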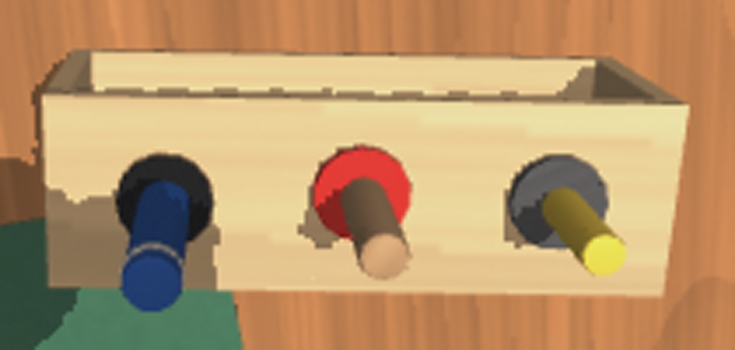

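The crop shows the blue stylus in the left hole, with the red brush in the middle and the scriber on the right. The rack fit gives centre (492,-303) mm, yaw -6.1°. Next is the approach to the stylus.

```bash
python3 - <<'E'
from h import *
plan([(.4242,-.2965,.25,-7.6),(.4242,-.2965,.15,None)],mx=.054)
E
```

```text
8 end [ 0.4242 -0.2965  0.15  ] -7.59
[[-0.0482,-0.02,0.0031],[-0.0483,-0.0197,0.0031],[-0.0484,-0.0193,0.0031],[-0.0486,-0.0189,0.003],[-0.0487,-0.0186,0.0031],[-0.0489,-0.0183,0.003],[0.0,0.0,0.05],[0.0,0.0,0.05]]
[0.007,0.007,0.008,0.007,0.008,0.007,-0.0,-0.0]
```

Request:
apply_moves:
  claw: [0.04,0.04,0.04,0.04,0.04,0.04,0.04,0.04]
  translation:
    - [-0.048,-0.02,0.003]
    - [-0.048,-0.02,0.003]
    - [-0.048,-0.019,0.003]
    - [-0.049,-0.019,0.003]
    - [-0.049,-0.019,0.003]
    - [-0.049,-0.018,0.003]
    - [0,0,0.02]
    - [0,0,0]
  turn: [0.007,0.007,0.008,0.007,0.008,0.007,0,0]

```text
clock: 9.05
tool_pos: [0.4239, -0.2951, 0.2284]
ee_rot: [-2.359, -2.07, 0.0]
contact_force: [0.5, -0.2, 0.5]
finger_gap: 0.0401
grasp_force: 0.0
```

```bash
python3 - <<'E'
from h import *
W,s=T();print(W[:3,3].round(4),yaw(W[:3,:3]),s['qpos'].round(2))
c,M=wrist('w5');P=cloud(c,M);ok=c['z_map']>0
q=ok&(abs(P[...,2]-.165)<.005)&(np.hypot(P[...,0]-.424,P[...,1]+.297)<.02)
print(q.sum(),P[q].mean(0) if q.any() else 0,cv2.minEnclosingCircle((P[q][:,:2]*1000).astype(np.float32)))
plan([(.4242,-.2965,.10,-7.6)],mx=.054)
E
```

```text
[ 0.4239 -0.2951  0.2284] -7.466818637004366 [ 0.93  0.11 -0.43  1.68  0.05  1.37  0.35]
446 [ 0.42460763 -0.29500108  0.16527224] ((424.5123596191406, -295.88446044921875), 9.054391860961914)
3 end [ 0.4242 -0.2965  0.1   ] -7.59
[[-0.0005,-0.0001,0.0432],[-0.0005,-0.0001,0.0432],[-0.0005,-0.0,0.0431]]
[0.001,0.001,0.001]
```

Request:
apply_moves:
  claw: [0.04,0.04,0.04,0.04,0.0,0.0,0.0,0.0]
  translation:
    - [-0.001,0.0005,0.05]
    - [0,0,0.05]
    - [0,0,0.0284]
    - [0,0,0]
    - [0,0,0]
    - [0,0,0]
    - [0,0,0]
    - [0,0,0]
  turn: [0.002,0,0,0,0,0,0,0]

```text
clock: 10.1
tool_pos: [0.4257, -0.298, 0.1036]
ee_rot: [2.363, 2.066, 0.002]
contact_force: [0.3, 1.8, 6.9]
finger_gap: 0.0162
grasp_force: 58.8
```

Request:
apply_moves:
  claw: [0,0,0,0,0]
  translation:
    - [0,0,-0.02]
    - [0,0,-0.05]
    - [0,0,-0.05]
    - [0,0,-0.05]
    - [0,0,0]
  turn: [0,0,0,0,0]

```text
clock: 10.72
tool_pos: [0.426, -0.2985, 0.2764]
ee_rot: [2.359, 2.063, 0.002]
contact_force: [0.8, -0.4, -2.3]
finger_gap: 0.0163
grasp_force: 58.8
```

```bash
python3 - <<'E'
from h import *
W,s=T();print(W[:3,3].round(4),yaw(W[:3,:3]),s['finger_gap'],s['contact_force'])
c,M=wrist('w6');a=env.camera('scene');np.savez('scene6.npz',**a)
i=np.hstack([c['img'][150:384,130:380],cv2.resize(a['img'][90:270,50:230],(234,234))])
cv2.imwrite('pics/c6.png',cv2.resize(i[...,::-1],None,fx=1.6,fy=1.6))
E
```

```text
[ 0.426  -0.2985  0.2764] -7.676759141173222 0.016291455437031286 [ 0.8323348  -0.42501259 -2.32018597]
```

View pics/c6.png

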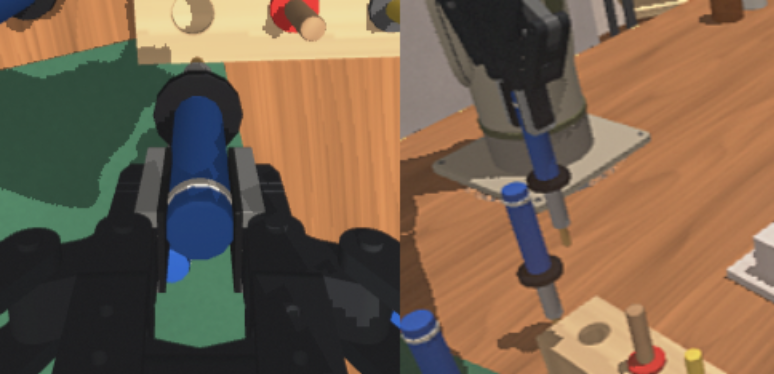

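The stylus is in hand and lifted; hole 0 is empty at crop (190,12). The 16.2 mm gap needs a check, so I'll measure where the stylus sits in the tool frame.

```bash
cat > inhand.py <<'E'
from h import *
from scipy.optimize import least_squares
def axis(f,show=True):
    P=cloud(f,f['hand_eye']);im=f['img'].astype(int);R,G,B=im[...,0],im[...,1],im[...,2]
    m=(f['z_map']>.08)&(f['z_map']<.34)&(B-R>30)&(abs(P[...,1])<.03)&(abs(P[...,0])<.035)
    n,l,st,ce=cv2.connectedComponentsWithStats(m.astype(np.uint8));l=l==1+np.argmax(st[1:,4])
    p=P[l]; top=p[:,2].min()
    # cylinder fit r=9mm, side points only
    s=p[(p[:,2]>top+.006)]
    g=lambda q:np.hypot(s[:,0]-q[0]-q[2]*s[:,2],s[:,1]-q[1]-q[3]*s[:,2])-.009
    r=least_squares(g,[s[:,0].mean()-.005,s[:,1].mean(),0,0],loss='soft_l1',f_scale=.0005)
    if show: print('n',len(s),'top z',np.percentile(p[:,2],[1,5]).round(4),'bot',np.percentile(p[:,2],99).round(4),'axis@z=0',(r.x[:2]*1000).round(2),'tilt deg',np.degrees(r.x[2:]).round(2),'rms',np.sqrt((r.fun**2).mean())*1000)
    return r.x
E
python3 - <<'E'
from inhand import *
f=dict(np.load('w6.npz'));q=axis(f)
for z in(-.08,-.051,-.03,.065): print(z,(q[:2]+q[2:]*z)*1000)
P=cloud(f,f['hand_eye']);im=f['img'].astype(int)
t=(f['z_map']>0)&(abs(P[...,0])<.04)&(abs(P[...,1])<.03)&(P[...,2]<-.06)&(im[...,2]-im[...,0]>30)
print(t.sum(),P[t].mean(0),cv2.minEnclosingCircle((P[t][:,:2]*1000).astype(np.float32)))
col=(f['z_map']>0)&(im.max(-1)<70)&(np.hypot(P[...,0]-q[0],P[...,1]-q[1])<.025)&(P[...,2]>-.03)&(P[...,2]<.06)
p=P[col];print('collar',len(p),np.percentile(p,[2,50,98],axis=0).round(4))
E
```

```text
n 1438 top z [-0.0506 -0.0489] bot 0.0096 axis@z=0 [ 1.09 -0.41] tilt deg [ 0.1  -0.58] rms 0.24238766132825743
-0.08 [0.94925979 0.39669205]
-0.051 [0.99861328 0.10341062]
-0.03 [ 1.03435202 -0.1089656 ]
0.065 [ 1.19602726 -1.06971514]
1358 [ 0.00226727  0.00018481 -0.06200634] ((-0.3497088849544525, -1.566044569015503), 11.710573196411133)
collar 1296 [[-0.0082 -0.0158  0.0103]
 [ 0.0086 -0.0013  0.0118]
 [ 0.0179  0.0143  0.0153]]
```

```bash
cat >> inhand.py <<'E'
def below(f,q):
    P=cloud(f,f['hand_eye']);L=q[:2]+P[...,2:]*q[2:]
    m=(f['z_map']>0)&(np.hypot(P[...,0]-L[...,0],P[...,1]-L[...,1])<.012)&(P[...,2]>.025)&(P[...,2]<.1)
    for v,u in np.argwhere(m): pass
    p=P[m]; return p,np.argwhere(m),f['img'][m]
E
python3 - <<'E'
from inhand import *
f=dict(np.load('w6.npz'));q=axis(f)
p,uv,c=below(f,q);print(len(p))
for i in range(0,len(p),max(1,len(p)//40)): print(uv[i][::-1],(p[i]*1000).round(1),c[i])
E
```

```text
n 1438 top z [-0.0506 -0.0489] bot 0.0096 axis@z=0 [ 1.09 -0.41] tilt deg [ 0.1  -0.58] rms 0.24238766132825743
87
[251 186] [ 4.7 -2.7 78.1] [150 119  78]
[253 186] [ 4.8 -1.1 78. ] [142 109  65]
[255 186] [ 4.5  0.4 78.9] [185 147  99]
[251 187] [ 4.5 -2.7 76. ] [110  85  49]
[253 187] [ 5.4 -1.1 73. ] [111  85  47]
[255 187] [ 4.1  0.4 77.5] [143 111  65]
[249 188] [ 3.1 -4.3 78.3] [154 122  81]
[251 188] [ 4.6 -2.6 73. ] [107  85  57]
[253 188] [ 4.9 -1.1 72. ] [107  87  57]
[255 188] [ 4.8  0.4 72.3] [113  91  59]
[249 189] [ 7.7 -4.  60. ] [107  91  70]
[251 189] [ 8.5 -2.5 57.4] [101  96  91]
[253 189] [ 8.5 -1.  57.4] [104  99  93]
[255 189] [ 8.3  0.4 58.2] [108 103  97]
[257 189] [ 7.8  1.9 59.7] [119 115  90]
[249 190] [ 7.9 -3.9 56.9] [89 84 80]
[251 190] [ 8.4 -2.4 55.2] [89 86 84]
[253 190] [ 8.8 -1.  53.8] [90 87 84]
[255 190] [ 8.2  0.4 56. ] [107 104 100]
[257 190] [ 7.8  1.9 57. ] [106 105  99]
[247 191] [ 7.1 -5.4 56.9] [85 86 82]
[249 191] [ 7.8 -3.9 54.7] [87 84 81]
[251 191] [ 8.3 -2.4 53. ] [87 84 82]
[253 191] [ 8.2 -1.  53.4] [87 84 82]
[255 191] [ 8.   0.4 54. ] [92 89 86]
[257 191] [ 8.   1.9 54. ] [108 105 101]
[259 191] [ 7.1  3.3 57. ] [105 109 102]
[247 192] [ 6.9 -5.3 55.2] [85 83 80]
[249 192] [ 7.9 -3.8 52.1] [87 84 81]
[251 192] [ 8.3 -2.4 50.7] [87 84 82]
[253 192] [ 8.7 -1.  49.4] [87 84 82]
[255 192] [ 8.1  0.4 51.2] [87 84 82]
[257 192] [ 8.2  1.9 51.1] [106 103  99]
[259 192] [ 6.9  3.3 55.2] [108 106 101]
[245 193] [ 5.5 -6.8 57.3] [81 95 84]
[247 193] [ 7.  -5.3 52.3] [70 68 67]
[249 193] [ 7.7 -3.8 50.3] [72 70 69]
[251 193] [ 7.8 -2.4 49.9] [72 70 68]
[253 193] [ 8.2 -1.  48.7] [74 72 70]
[255 193] [ 7.9  0.4 49.6] [73 71 68]
[257 193] [ 7.6  1.8 50.6] [77 75 73]
[259 193] [ 6.9  3.3 52.7] [92 89 86]
[261 193] [ 5.1  4.8 58.5] [101 106  97]
[261 194] [ 5.7  4.7 54.1] [73 75 71]
```

The stylus is well centred: nose offset about (1.3, -1.1) mm in the tool, tip at tool z +82.5 mm. Now to above seam0.

```bash
cat > path.py <<'E'
from h import *
MX,MY,MA=.5603,-.0037,np.radians(-7.62); OFF=np.array([.0013,-.0011])
def tcp(mx,my,hd):
    c,s=np.cos(MA),np.sin(MA);n=np.array([MX+c*mx/1000-s*my/1000,MY+s*mx/1000+c*my/1000])
    h=np.radians(hd);Y=np.array([np.cos(h),np.sin(h)]);X=np.array([-np.sin(h),np.cos(h)])  # X=Y x Z(down)
    X=np.cross([*Y,0],[0,0,-1.])[:2]
    return n-X*OFF[0]-Y*OFF[1]
E
python3 - <<'E'
from path import *
for k in((-75,-50),(5,-50),(5,45),(75,45)): print(k,tcp(*k,-7.6).round(4))
a=tcp(-75,-50,-7.6)
plan([(.43,-.28,.29,-7.6),(*a,.29,-7.6),(*a,.16,-7.6)],mx=.05)
E
```

```text
(-75, -50) [ 0.4803 -0.0447]
(5, -50) [ 0.5595 -0.0554]
(5, 45) [0.5721 0.0388]
(75, 45) [0.6415 0.0295]
9 end [ 0.4803 -0.0447  0.16  ] -7.57
[[0.0183,0.0033,-0.0181],[0.048,0.0038,0.0],[0.048,0.0037,0.0],[0.0479,0.0038,0.0],[0.048,0.0037,0.0],[0.0479,0.0038,0.0],[0.0,-0.0,0.0433],[0.0,-0.0,0.0434],[0.0,-0.0,0.0433]]
[-0.002,0.0,0.0,0.0,0.0,0.0,0.0,0.0,0.0]
```

Request:
apply_moves:
  claw: [0,0,0,0,0,0,0,0,0,0,0]
  translation:
    - [0.018,0.003,-0.018]
    - [0.048,0.004,0]
    - [0.048,0.004,0]
    - [0.048,0.004,0]
    - [0.048,0.004,0]
    - [0.048,0.004,0]
    - [0,0,0.043]
    - [0,0,0.043]
    - [0,0,0.034]
    - [0,0,0]
    - [0,0,0]
  turn: [-0.002,0,0,0,0,0,0,0,0,0,0]

```text
clock: 12.2
tool_pos: [0.4818, -0.0442, 0.1713]
ee_rot: [2.362, 2.07, 0.002]
contact_force: [0.9, 0.6, -1.2]
finger_gap: 0.0162
grasp_force: 58.9
```

```bash
python3 - <<'E'
from path import *
from inhand import axis
W,s=T();print(W[:3,3].round(4),yaw(W[:3,:3]),W[:3,2].round(4),s['contact_force'].round(2),s['finger_gap'],s['qpos'].round(2),s['dq'].round(3))
c,M=wrist('w7');axis(c);a=env.camera('scene');np.savez('scene7.npz',**a)
K=a['camera_matrix'];I=np.linalg.inv(a['world_from_camera'])
tip=(W@[*OFF,.0825,1])
def pj(p):
    q=I@[*p,1];return np.array([K[0,0]*q[0]/-q[2]+K[0,2],-K[1,1]*q[1]/-q[2]+K[1,2]])
cc,ss=np.cos(MA),np.sin(MA)
sw=lambda x,y,z=.057:(MX+(cc*x-ss*y)/1000,MY+(ss*x+cc*y)/1000,z)
print('tip',tip.round(4),pj(tip[:3]),'seam0',sw(-75,-50),pj(sw(-75,-50)))
plan([(*tcp(-75,-50,-7.62),.145,-7.62)],mx=.01)
u,v=pj(tip[:3]).round().astype(int)
g=cv2.resize(a['img'][v-35:v+40,u-50:u+50,::-1],None,fx=7,fy=7,interpolation=cv2.INTER_CUBIC)
def dot(p,col): q=((pj(p)-[u-50,v-35]+.5)*7).astype(int);cv2.circle(g,tuple(int(t) for t in q),3,col,1)
dot(tip[:3],(0,255,0))
for e in((-81,-56),(-81,-44),(5,-50),(11,-56)): dot(sw(*e,.062),(255,255,0))
cv2.imwrite('pics/s7.png',g)
E
```

```text
[ 0.4818 -0.0442  0.1713] -7.522040798353269 [ 1.5e-03 -1.0e-04 -1.0e+00] [ 0.9   0.61 -1.21] 0.01617719582887627 [ 0.66  0.09 -0.69  1.83  0.06  1.24 -0.18] [ 0.004 -0.01   0.003 -0.012  0.003 -0.004  0.001]
n 1447 top z [-0.0507 -0.0489] bot 0.009 axis@z=0 [ 1.06 -0.44] tilt deg [ 0.09 -0.58] rms 0.24296895518533548
tip [ 0.481  -0.0428  0.0888  1.    ] [238.82243583 189.0589174 ] seam0 (np.float64(0.4793321823899839), np.float64(-0.043313287057137315), 0.057) [238.7599859  199.70446475]
3 end [ 0.4803 -0.0448  0.145 ] -7.61
[[-0.0001,-0.0006,0.0088],[-0.0001,-0.0006,0.0088],[-0.0002,-0.0006,0.0089]]
[0.0,0.001,0.0]
```

View pics/s7.png

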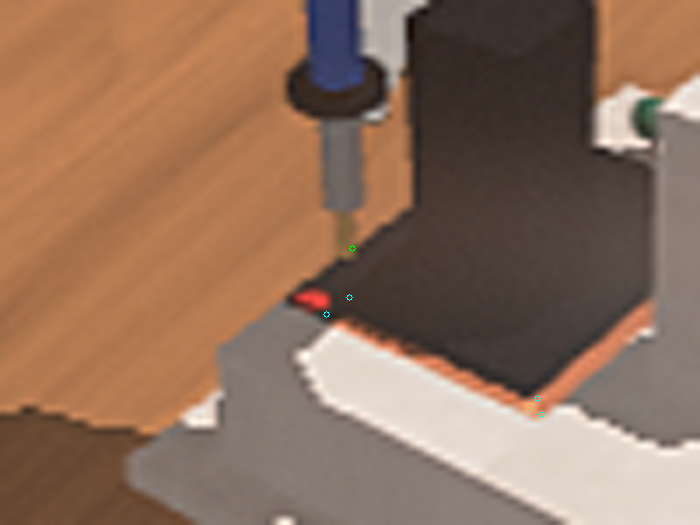

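The picture shows the nose at crop (344,255), above the groove's start by the red dot at (312,300). The small offset matches the scene camera's bias. Lowering.

Request:
apply_moves:
  claw: [0,0,0,0,0]
  translation:
    - [-0.0003,-0.0009,0.009]
    - [-0.0003,-0.0009,0.009]
    - [0,0,0.008]
    - [0,0,0]
    - [0,0,0]
  turn: [0.001,0.001,0,0,0]

```text
clock: 12.92
tool_pos: [0.4794, -0.0452, 0.1438]
ee_rot: [2.365, 2.068, 0.0]
contact_force: [-1.2, -0.5, -0.8]
finger_gap: 0.0161
grasp_force: 58.9
```

```bash
python3 - <<'E'
from path import *
W,s=T();print(W[:3,3].round(4),yaw(W[:3,:3]),s['contact_force'].round(2))
print(tcp(-75,-50,-7.62))
E
```

```text
[ 0.4794 -0.0452  0.1438] -7.672557926098292 [-1.22 -0.51 -0.85]
[ 0.48025009 -0.04474767]
```

Request:
apply_moves:
  claw: [0,0,0,0,0]
  translation:
    - [0.0005,0.0006,0.002]
    - [0,0,0.003]
    - [0,0,0.003]
    - [0,0,0]
    - [0,0,0]
  turn: [0,0,0,0,0]

```text
clock: 13.55
tool_pos: [0.4801, -0.0448, 0.1359]
ee_rot: [2.365, 2.067, 0.0]
contact_force: [0.1, 0.6, 1.4]
finger_gap: 0.0161
grasp_force: 59.1
```

```bash
python3 - <<'E'
from path import *
W,s=T();print(W[:3,3].round(4),yaw(W[:3,:3]),s['contact_force'].round(2))
print(tcp(-75,-50,-7.62))
c,M=wrist('w8')
from inhand import axis;axis(c)
W,s=T();print(W[:3,3].round(4),yaw(W[:3,:3]),s['contact_force'].round(2))
E
```

```text
[ 0.4801 -0.0448  0.1359] -7.678489789393022 [0.1  0.57 1.38]
[ 0.48025009 -0.04474767]
n 1433 top z [-0.0508 -0.0488] bot 0.0091 axis@z=0 [ 1.07 -0.44] tilt deg [ 0.11 -0.6 ] rms 0.24683718895519902
[ 0.4801 -0.0448  0.1359] -7.6764351065314855 [0.7  0.55 1.46]
```

Measured position matches seam0 within 0.2 mm. By position and force the nose is about 4 mm in. Now I'll generate the path rows.

```bash
python3 - <<'E'
from path import *
H0=-7.65;H1=H0+90
N=[]
for i in range(1,18): N.append((-75+64*i/17,-50,H0))
for i in range(1,6): N.append((-11+3.2*i,-50,H0+9*i))
for i in range(1,6): N.append((5,-50+3.2*i,H0+45+9*i))
for i in range(1,18): N.append((5,-34+63*i/17,H1))
for i in range(1,6): N.append((5,29+3.2*i,H1-9*i))
for i in range(1,6): N.append((5+3.2*i,45,H1-45-9*i))
for i in range(1,16): N.append((21+54*i/15,45,H0))
p=tcp(-75,-50,H0);h=H0;rows=[]
for x,y,hd in N:
    g=tcp(x,y,hd);r=np.radians(h);Y=np.array([np.cos(r),np.sin(r)]);X=np.array([-np.sin(r),np.cos(r)])
    d=np.round([(g-p)@X*1000,(g-p)@Y*1000],1)/1000;u=np.round(-np.radians(hd-h),3)
    p=p+X*d[0]+Y*d[1];h-=np.degrees(u);rows.append((d,u,p.copy(),h))
for a,b in((0,17),(17,35),(35,54),(54,69)):
    print(b-a,str([[float(r[0][0]),float(r[0][1]),0] for r in rows[a:b]]).replace(' ',''));print([float(r[1]) for r in rows[a:b]],'end',rows[b-1][2].round(4),round(rows[b-1][3],2))
E
```

```text
17 [[0.0,0.0038,0],[0.0,0.0037,0],[0.0,0.0038,0],[0.0,0.0038,0],[0.0,0.0037,0],[0.0,0.0038,0],[0.0,0.0038,0],[0.0,0.0037,0],[0.0,0.0038,0],[0.0,0.0037,0],[0.0,0.0038,0],[0.0,0.0038,0],[0.0,0.0037,0],[0.0,0.0038,0],[0.0,0.0038,0],[0.0,0.0037,0],[0.0,0.0038,0]]
[-0.0, -0.0, -0.0, -0.0, -0.0, -0.0, -0.0, -0.0, -0.0, -0.0, -0.0, -0.0, -0.0, -0.0, -0.0, -0.0, -0.0] end [ 0.5437 -0.0533] -7.65
18 [[0.0002,0.0034,0],[-0.0003,0.0033,0],[-0.0008,0.0033,0],[-0.0013,0.003,0],[-0.0016,0.0028,0],[0.0024,0.0025,0],[0.0021000000000000003,0.0027,0],[0.0016,0.0031,0],[0.0012,0.0032,0],[0.0007,0.0034,0],[-0.0,0.0037,0],[-0.0,0.0037,0],[0.0,0.0037,0],[0.0,0.0037,0],[0.0,0.0037,0],[0.0,0.0037,0],[0.0,0.0037,0],[0.0,0.0037,0]]
[-0.157, -0.157, -0.157, -0.157, -0.157, -0.157, -0.158, -0.157, -0.157, -0.157, 0.0, 0.0, 0.0, 0.0, 0.0, 0.0, 0.0, 0.0] end [ 0.5661 -0.0078] 82.36
19 [[0.0,0.0037,0],[0.0,0.0037,0],[0.0,0.0037,0],[0.0,0.0037,0],[0.0,0.0037,0],[0.0,0.0037,0],[0.0,0.0037,0],[0.0,0.0038,0],[0.0,0.0037,0],[-0.0001,0.0029,0],[0.0003,0.003,0],[0.0008,0.0028,0],[0.0013,0.0026,0],[0.0018,0.0024,0],[-0.0024,0.0021000000000000003,0],[-0.0021000000000000003,0.0023,0],[-0.0016,0.0027,0],[-0.0011,0.0028,0],[-0.0007,0.0029,0]]
[0.0, 0.0, 0.0, 0.0, 0.0, 0.0, 0.0, 0.0, 0.0, 0.157, 0.157, 0.157, 0.158, 0.157, 0.157, 0.157, 0.157, 0.157, 0.157] end [0.588  0.0367] -7.65
15 [[0.0,0.0036,0],[0.0,0.0036,0],[0.0,0.0036,0],[0.0,0.0036,0],[0.0,0.0036,0],[0.0,0.0036,0],[0.0,0.0036,0],[0.0,0.0036,0],[0.0,0.0036,0],[0.0,0.0036,0],[0.0,0.0036,0],[0.0,0.0036,0],[0.0,0.0036,0],[0.0,0.0036,0],[0.0,0.0036,0]]
[-0.0, -0.0, -0.0, -0.0, -0.0, -0.0, -0.0, -0.0, -0.0, -0.0, -0.0, -0.0, -0.0, -0.0, -0.0] end [0.6415 0.0295] -7.65
```

Request:
apply_moves:
  claw: [0,0,0,0,0,0,0,0,0,0,0,0,0,0,0,0,0]
  translation:
    - [0,0.0037,0.0007]
    - [0,0.0038,0]
    - [0,0.0038,0]
    - [0,0.0037,0]
    - [0,0.0038,0]
    - [0,0.0038,0]
    - [0,0.0037,0]
    - [0,0.0038,0]
    - [0,0.0037,0]
    - [0,0.0038,0]
    - [0,0.0038,0]
    - [0,0.0037,0]
    - [0,0.0038,0]
    - [0,0.0038,0]
    - [0,0.0037,0]
    - [0,0.0038,0]
    - [0,0.0038,0]
  turn: [0,0,0,0,0,0,0,0,0,0,0,0,0,0,0,0,0]

```text
clock: 15.72
tool_pos: [0.5436, -0.0534, 0.135]
ee_rot: [2.365, 2.068, -0.0]
contact_force: [-2.1, -0.0, 1.1]
finger_gap: 0.0163
grasp_force: 59.3
```

Request:
apply_moves:
  claw: [0,0,0,0,0,0,0,0,0,0,0,0,0,0,0,0,0,0]
  translation:
    - [0.0002,0.0034,0]
    - [-0.0003,0.0033,0]
    - [-0.0008,0.0033,0]
    - [-0.0013,0.003,0]
    - [-0.0016,0.0028,0]
    - [0.0024,0.0025,0]
    - [0.0021,0.0027,0]
    - [0.0016,0.0031,0]
    - [0.0012,0.0032,0]
    - [0.0007,0.0034,0]
    - [0,0.0037,0]
    - [0,0.0037,0]
    - [0,0.0037,0]
    - [0,0.0037,0]
    - [0,0.0037,0]
    - [0,0.0037,0]
    - [0,0.0037,0]
    - [0,0.0037,0]
  turn: [-0.157,-0.157,-0.157,-0.157,-0.157,-0.157,-0.158,-0.157,-0.157,-0.157,0,0,0,0,0,0,0,0]

```text
clock: 17.98
tool_pos: [0.5658, -0.0076, 0.135]
ee_rot: [0.21, 3.135, -0.0]
contact_force: [-0.5, -1.8, 1.2]
finger_gap: 0.0162
grasp_force: 59.3
```

Request:
apply_moves:
  claw: [0,0,0,0,0,0,0,0,0,0,0,0,0,0,0,0,0,0,0]
  translation:
    - [0,0.0037,0]
    - [0,0.0037,0]
    - [0,0.0037,0]
    - [0,0.0037,0]
    - [0,0.0037,0]
    - [0,0.0037,0]
    - [0,0.0037,0]
    - [0,0.0038,0]
    - [0,0.0037,0]
    - [-0.0001,0.0029,0]
    - [0.0003,0.003,0]
    - [0.0008,0.0028,0]
    - [0.0013,0.0026,0]
    - [0.0018,0.0024,0]
    - [-0.0024,0.0021,0]
    - [-0.0021,0.0023,0]
    - [-0.0016,0.0027,0]
    - [-0.0011,0.0028,0]
    - [-0.0007,0.0029,0]
  turn: [0,0,0,0,0,0,0,0,0,0.157,0.157,0.157,0.158,0.157,0.157,0.157,0.157,0.157,0.157]

```text
clock: 20.35
tool_pos: [0.5873, 0.0376, 0.1348]
ee_rot: [-2.369, -2.062, 0.0]
contact_force: [-1.6, 1.0, 2.1]
finger_gap: 0.0164
grasp_force: 59.4
```

Request:
apply_moves:
  claw: [0,0,0,0,0,0,0,0,0,0,0,0,0,0,0]
  translation:
    - [0,0.0036,0]
    - [0,0.0036,0]
    - [0,0.0036,0]
    - [0,0.0036,0]
    - [0,0.0036,0]
    - [0,0.0036,0]
    - [0,0.0036,0]
    - [0,0.0036,0]
    - [0,0.0036,0]
    - [0,0.0036,0]
    - [0,0.0036,0]
    - [0,0.0036,0]
    - [0,0.0036,0]
    - [0,0.0036,0]
    - [0,0.0036,0]
  turn: [0,0,0,0,0,0,0,0,0,0,0,0,0,0,0]

```text
clock: 22.22
tool_pos: [0.6414, 0.0293, 0.135]
ee_rot: [2.365, 2.068, -0.0]
contact_force: [-1.7, 0.8, 1.7]
finger_gap: 0.0161
grasp_force: 59.4
```

At seam8. Lifting straight out, then going to above the rack.

Request:
apply_moves:
  claw: [0,0,0,0,0,0,0]
  translation:
    - [0,0,-0.005]
    - [0,0,-0.015]
    - [0,0,-0.03]
    - [0,0,-0.05]
    - [0,0,-0.05]
    - [0,0,-0.01]
    - [0,0,0]
  turn: [0,0,0,0,0,0,0]

```text
clock: 23.1
tool_pos: [0.6413, 0.0294, 0.2957]
ee_rot: [2.364, 2.067, 0.001]
contact_force: [-0.8, 0.8, -2.1]
finger_gap: 0.016
grasp_force: 58.9
```

```bash
python3 - <<'E'
from path import *
h=np.array([.4225,-.2957]);r=np.radians(-7.6);Y=np.array([np.cos(r),np.sin(r)]);X=np.array([-np.sin(r),np.cos(r)])
g=h-X*.0012+Y*.0008;print(g)
plan([(*g,.285,-7.6)],mx=.05)
E
```

```text
[ 0.42313426 -0.29699526]
8 end [ 0.4231 -0.297   0.285 ] -7.62
[[-0.0441,-0.0216,0.0013],[-0.0441,-0.0216,0.0013],[-0.0441,-0.0216,0.0013],[-0.0441,-0.0216,0.0014],[-0.0441,-0.0216,0.0013],[-0.044,-0.0215,0.0014],[-0.0441,-0.0216,0.0013],[-0.044,-0.0216,0.0014]]
[-0.0,-0.0,-0.0,-0.0,-0.0,-0.0,-0.001,-0.0]
```

Request:
apply_moves:
  claw: [0,0,0,0,0,0,0,0,0,0]
  translation:
    - [-0.044,-0.0216,0.001]
    - [-0.044,-0.0216,0.001]
    - [-0.044,-0.0216,0.001]
    - [-0.044,-0.0216,0.001]
    - [-0.044,-0.0216,0.001]
    - [-0.044,-0.0216,0.001]
    - [-0.044,-0.0216,0.001]
    - [-0.044,-0.0216,0.001]
    - [0,0,0]
    - [0,0,0]
  turn: [0,0,0,0,0,0,0,0,0,0]

```text
clock: 24.35
tool_pos: [0.4227, -0.2958, 0.2859]
ee_rot: [-2.364, -2.067, 0.0]
contact_force: [0.0, 0.3, -0.8]
finger_gap: 0.016
grasp_force: 58.9
```

```bash
cat > hole.py <<'E'
from path import *
from inhand import axis
W,s=T();print(W[:3,3].round(4),yaw(W[:3,:3]))
c,M=wrist('w9');q=axis(c)
K=c['camera_matrix'];I=np.linalg.inv(M)
def pj(p):
    a=I@[*p,1];return np.array([K[0,0]*a[0]/-a[2]+K[0,2],-K[1,1]*a[1]/-a[2]+K[1,2]])
P=cloud(c,M)
# hole interior pixels: rays through top plane whose depth lies below plane
o=M[:3,3];t=(.085-o[2])/(P[...,2]-o[2]+1e-9);Q=o+(P-o)*t[...,None]
m=(c['z_map']>0)&(P[...,2]<.079)&(np.hypot(Q[...,0]-.4225,Q[...,1]+.2957)<.022)
pts=(Q[m][:,:2]*1000).astype(np.float32);print('hole',len(pts),cv2.minEnclosingCircle(pts),pts.mean(0))
r=(c['z_map']>0)&(abs(P[...,2]-.085)<.004)&(abs(P[...,0]-.492)<.13)&(abs(P[...,1]+.303)<.05)
print(cv2.minAreaRect((P[r][:,:2]*1000).astype(np.float32)))
E
python3 hole.py
```

```text
[ 0.4227 -0.2958  0.2859] -7.678363022448303
n 1494 top z [-0.0506 -0.049 ] bot 0.009 axis@z=0 [ 1.1  -0.41] tilt deg [ 0.15 -0.6 ] rms 0.24584432837184214
hole 459 ((422.897216796875, -294.0090637207031), 14.026684761047363) [ 422.79654 -293.9829 ]
((492.3697509765625, -302.2478332519531), (70.513427734375, 220.43408203125), 83.9071273803711)
```

Request:
apply_moves:
  claw: [0,0,0,0,0,0,0]
  translation:
    - [0,0.0008,0.05]
    - [0,0,0.05]
    - [0,0,0.04]
    - [0,0,0.02]
    - [0,0,0.01]
    - [0,0,0]
    - [0,0,0]
  turn: [0,0,0,0,0,0,0]

```text
clock: 25.28
tool_pos: [0.4244, -0.2967, 0.118]
ee_rot: [2.364, 2.067, 0.001]
contact_force: [0.3, -0.2, -0.7]
finger_gap: 0.0165
grasp_force: 59.0
```

Request:
apply_moves:
  claw: [0,0,0,0,0]
  translation:
    - [0.0006,-0.0008,0.008]
    - [0,0,0.005]
    - [0,0,0.0015]
    - [0,0,0]
    - [0,0,0]
  turn: [0,0,0,0,0]

```text
clock: 25.9
tool_pos: [0.4231, -0.2961, 0.1036]
ee_rot: [2.365, 2.067, -0.0]
contact_force: [-4.0, 1.5, 11.3]
finger_gap: 0.0163
grasp_force: 60.6
```

Request:
apply_moves:
  claw: [0,0,0.04,0.04,0.04,0.04]
  translation:
    - [0,0,-0.001]
    - [0,0,0]
    - [0,0,0]
    - [0,0,0]
    - [0,0,0]
    - [0,0,0]
  turn: [0,0,0,0,0,0]

```text
clock: 26.65
tool_pos: [0.423, -0.2958, 0.1035]
ee_rot: [-2.365, -2.068, -0.0]
contact_force: [0.1, -1.2, 0.7]
finger_gap: 0.0401
grasp_force: 0.0
```

Request:
apply_moves:
  claw: [0.04,0.04,0.04,0.04,0.04,0.04,0.04]
  translation:
    - [0,0,-0.01]
    - [0,0,-0.03]
    - [0,0,-0.05]
    - [0,0,-0.05]
    - [0,0,-0.05]
    - [0.04,0,0]
    - [0,0,0]
  turn: [0,0,0,0,0,0,0]

```text
clock: 27.52
tool_pos: [0.4295, -0.2534, 0.2952]
ee_rot: [2.359, 2.072, 0.001]
contact_force: [-0.6, 0.2, 0.3]
finger_gap: 0.04
grasp_force: 0.0
```

```bash
python3 - <<'E'
from h import *
W,s=T();print(s['clock'],W[:3,3].round(4))
c,M=wrist('w10');P=cloud(c,M);ok=c['z_map']>0
for x,y,zt in((.4235,-.295,.165),(.492,-.299,.151),(.559,-.308,.141)):
    q=ok&(abs(P[...,2]-zt)<.004)&(np.hypot(P[...,0]-x,P[...,1]-y)<.02)
    print(q.sum(),cv2.minEnclosingCircle((P[q][:,:2]*1000).astype(np.float32)) if q.any() else '',P[q].mean(0) if q.any() else '')
q=ok&(abs(P[...,2]-.0915)<.003)&(np.hypot(P[...,0]-.4235,P[...,1]+.295)<.022);print('collar',P[q].mean(0),P[q].std(0))
im=c['img'].astype(int);b=ok&(im[...,2]-im[...,0]>30)&(np.hypot(P[...,0]-.4235,P[...,1]+.295)<.03)&(P[...,2]<.158)&(P[...,2]>.093)
from scipy.optimize import least_squares
p=P[b];p0=p.copy();p0[:,2]-=.085
r=least_squares(lambda q:np.hypot(p0[:,0]-q[0]-q[2]*p0[:,2],p0[:,1]-q[1]-q[3]*p0[:,2])-.009,[.4235,-.295,0,0],loss='soft_l1',f_scale=.0005)
print('axis at rack top',(r.x[:2]*1000).round(1),'tilt deg',np.degrees(r.x[2:]).round(2))
E
```

```text
27.525 [ 0.4295 -0.2534  0.2952]
254 ((422.2416076660156, -294.0260009765625), 8.881692886352539) [ 0.42251371 -0.29337035  0.16535627]
183 ((492.1030578613281, -299.0371398925781), 7.799210071563721) [ 0.49170697 -0.29830838  0.15098283]
145 ((559.5321655273438, -308.10009765625), 6.855651378631592) [ 0.55892024 -0.30760663  0.14098069]
collar [ 0.42295466 -0.28950758  0.09163012] [0.01017042 0.00755113 0.00088622]
axis at rack top [ 422.2 -294.6] tilt deg [ 0.09 -0.07]
```

```bash
python3 -c "
from workcell import env
print(env.sign_off())"
```

```text
the job is handed in; nothing more can be done
None
```

The job is handed in at about 27.5 s. The plunger was pressed to its stop. The groove was then run from the red dot round both corners to the blue dot at about 3 cm/s, with the nose roughly half in. The burnisher now hangs upright in its hole, and the brush and scriber are where they were. I did not measure the bottle and cup again at the end.

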